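# Clamp the clevis pin in its V-block with the swing strap and cam lever

## Task

Clamp the titanium clevis pin that lies in the V-block: push the clamp strap round until it stops over the pin, and then push the raised cam lever all the way down so that the pad holds the pin tight. Leave the pin lying in its V as it is, and do not disturb the lock nuts, the torque screwdriver or the kitting tray.

Things in the scene. Friction and masses are not known exactly. Their poses are not given: they have to be found in the camera images.
- fixture: Clamping fixture bolted to the bench. Origin on the bench under the axis of its round post; z up. Aluminium plate 14 mm thick, x = -55 to 55, y = -40 to 130 mm. Post 27 mm across, top at z = 76 mm. Dark V-block 44 (x) x 52 (y) mm centred at y = 80 mm, top at z = 50 mm, its V along x. The strap turns on the post; fully over, its nose points along the fixture's +y and the lever along -y.
- pivot (a point): Point on the post's upright axis about which strap and lever swing together, at the post's top, 76 mm above the bench.
- strap (a joint): Swing of the clamp strap about the post's upright axis, in rad. 0 = fully back, 1.75 = at its stop over the pin; grows clockwise seen from above. Seen from above the nose points (1.75 - value) rad counter-clockwise of the fixture's +y. Starts between 0 and 0.5 and stays where it is left; friction about 0.16 N m (some 2 N at the nose).
- strap_nose (a point): Middle of the strap's top face near its nose, 95 mm from the post's axis, 94 mm above the bench (lever raised). The steel strap is a straight bar 26 mm wide, 16 mm thick (underside 78 mm above the bench), its rounded nose 121 mm from the post's axis, its tail 28 mm behind it. A nut and stud stand 12 mm proud on top, 80 mm from the axis. Pushing the lever down lowers the strap by 6 mm.
- cam_lever (a joint): Angle of the cam lever on top of the strap, in rad. 0 = fully raised (handle 1.2 rad above level), 1.1 = fully down at its stop (handle 0.1 rad above level). It starts between 0 and 0.2 and stays where it is left; friction about 0.3 N m, so some 4 to 5 N pushed square on the grip moves it.
- lever_axis (a point): Middle of the lever's level hinge axis, on the post's axis, 108 mm above the bench. The lever swings in the upright plane through the strap's length, the handle on the tail side, opposite to the nose.
- lever_grip (a point): On the upper face of the lever's black round grip (the face turned towards the nose while raised, up when down), 85 mm from the lever axis. This is where to push. The grip is 18 mm in diameter and reaches from 51 to 112 mm from the lever axis.
- clevis_pin: Matte titanium clevis pin lying loose in the V. Origin on the pin's axis over the middle of the V-block, 51 mm above the bench; x along the pin to its head. Shank 16 mm in diameter from x = -45 to 27 mm, head 26 mm in diameter and 6 mm thick at x = 27 to 33 mm. About 85 g.
- lock_nut_a: Gold-coloured steel lock nut lying flat, 30 mm across flats, 21.5 mm high, loose. Origin at the centre of its underside. Bystander.
- lock_nut_b: A second lock nut just like it. Bystander.
- torque_screwdriver: Black-handled torque screwdriver lying on the bench, 32 mm thick, 193 mm long, loose. Origin under its handle, on the bench; x along it to the bit. Bystander.
- kitting_tray: Clear acrylic kitting tray, 130 x 190 x 28 mm with six pockets, loose. Origin at the centre of its underside. Bystander.
- pad: White sprung pressure pad, 20 mm across, hanging under the strap 80 mm from the post's axis. Origin 13 mm above the pad's underside, which is 63 mm above the bench while the lever is raised, 4 mm over the pin. With the lever fully down it presses on the pin with about 15 N.
Mind the look-alikes: they are no part of the job. Leave any orange look-alike of the fixture alone.

How it is judged (in metres and radians):
On the way, in this order (a step that is already met when the one before it is completed fails the run):
1. the strap is swung fully over the pin while the cam lever is still raised (value of joint strap above 1.67 rad and value of joint cam_lever below 0.5 rad), for 0.1 s.
2. the cam lever is pushed fully down with the strap over the pin, and the pad presses on the pin (value of joint strap above 1.65 rad and value of joint cam_lever above 1 rad and contact force between pad and clevis_pin above 8 N), for 0.2 s.
At the end, for the whole second after the job is handed in: The strap is within 0.1 rad of its stop over the pin (swing above 1.65 rad), the cam lever is within 0.1 rad of its down stop (above 1.0 rad), the pad presses on the pin with more than 8 N, and the pin lies along the V within 5 mm of where it was (all of step 2 and distance of clevis_pin from where it was at the start of the episode below 0.005 m and angle between the x axis of clevis_pin and the x axis of fixture, either way round below 0.08 rad); the robot touches nothing.
It fails at once if the clevis pin is lifted or shifted more than 8 mm (distance of clevis_pin from where it was at the start of the episode above 0.008 m).
It fails at once if a lock nut is moved more than 15 mm (distance of any of lock_nut_a, lock_nut_b from where it was at the start of the episode above 0.015 m).
It fails at once if the torque screwdriver is moved more than 15 mm (distance of torque_screwdriver from where it was at the start of the episode above 0.015 m).
It fails at once if the kitting tray is moved more than 15 mm (distance of kitting_tray from where it was at the start of the episode above 0.015 m).
It also fails if it takes over 53 s, if anything falls off the work surface, if the arm or the gripper's body presses on something with over 40 N, if the wrist force passes 120 N, or if a joint passes its speed limit or range.

## Robot

A 7-joint arm with a two-finger parallel gripper is mounted at the origin on the work surface. World frame = base frame: x ahead of the robot, y to its left, z up, the work surface at z = 0. Lengths are in mm, angles in rad, forces in N, time in s.
With the tool pointing down it reaches from about 400 to 875 mm from the base axis. Payload 4.4 kg.
Tool frame: the origin (TCP) lies midway between the tips of the shut fingers; the grasp point (between the pads) lies 19 mm behind it; z points along the fingers, y is the direction in which the jaws open and shut (so a half turn about z gives the same grasp; the last joint's range is limited). The gripper opens to 85 mm and grips with 20 to 120 N. Pads are 22 mm wide; open, the fingers measure 114 mm over their backs; the gripper's body (76 mm by 85 mm) begins 54 mm behind the grasp point. The pads swing forward as they close: fully open they stand 13 mm farther back than shut.
Start: joints at [1.167, 0.628, 0.038, 1.517, -0.027, 0.996, -0.02], TCP at [215.446, -613.271, 231.313] pointing down, gripper open.
Joint ranges: [-3.06, 3.06], [-0.37, 2.12], [-1.25, 1.32], [0.18, 2.47], [-1.1, 4.24], [0.23, 1.98], [-2.94, 2.94]. Speed limits (rad/s): [2.57, 2.57, 3.14, 3.14, 3.14, 3.14, 3.14].

## Interface

Orientations are given as [roll, pitch, yaw] about the fixed x, y, z axes, in that order (R = Rz(yaw) Ry(pitch) Rx(roll)).
In Python, from cell import * gives the robot as it stands. The module is installed in compiled form; this text tells all that it offers.
- The arm moves only by the tool move_arm, never from a script. Its argument "series" is a list of rows, each a list of 2 entries, a list of its own where there are three numbers: the shift along the tool's x, y, z in m, then the turn about the tool's z in rad. In form: [[[x, y, z], yaw], ...]. A call has 1 to 5 rows; each row is the pose to reach, as a shift and turn from the pose measured when the call began, along the tool's axes at that moment; what a row does not reach only later rows make up. A row lasts 1/8 s, in which the tool goes at most 62.5 mm and 10.7 degrees, less where a joint would pass 70% of its speed; a pose out of reach is approached as far as the arm can. A call with a gripper value outside its range is refused whole. "claw" is the opening, from 0 (shut) to 1 (fully open), set as the call begins (left out, the last holds). The fingers move at their own pace and stop on an object; the grip force is fixed at half the most. Time passes only in rows, so rows that repeat a pose let the fingers close. It gives the time, the measured TCP pose, the force and the opening at its end, in the units of the state.
- read_state(): the state, without advancing time (a new reading comes with each control period).
- get_image(name): name is "side" or "top" or "wrist"; returns the picture (480x640x3 uint8, blue, green, red); there is no depth.
- camera_model(name): a dict with "fov_y" (degrees; the focal length in pixels is half the picture's height over the tangent of half this angle, whatever the lens; pixels are square), "cx", "cy" (the principal point, pixels), "pose" (4x4, takes a point from camera to world coordinates); the wrist camera has in their place "tool_from_camera" (4x4, takes a point from camera to tool coordinates, whose origin is the TCP and whose axes are the flange's). Camera axes: x right, y down, z forward; pixel columns grow to the right and rows downward; lengths in mm; the calibration is good to about 2 mm. A picture is of the moment at which its call begins: read the wrist's pose just before it. camera_model takes no time and is no camera call.
- finish_job(): hands the job in, once; it reports no verdict.
The state is a dict: "clock": time; "qpos": joint angles; "qd": joint speeds; "tau": joint torques, N m; "eef_pos": TCP position; "tool_rot": TCP orientation; "force": force on the tool from outside, world axes, zero at the start; "torque": the same for the moment, N m; "width": finger opening in mm.
Only numpy, scipy, OpenCV 4.12 (cv2) and the standard library are available. Lean on these libraries where they do the work, as an engineer would, in place of code of your own. Each camera call takes 0.05 s, during which the arm holds its last target. There are 200 camera calls.

## Working session

There is one attempt and no reset: what is moved stays moved. The work goes in short steps, Python scripts to look and compute and a tool call to move; the robot and the scene stay as the last step left them, time stands still between calls to the robot, and variables do not carry over. Pictures are saved under pics/ and viewed, about 8 in all and at most 12, crops included, and the job is handed in when it is done.

Besides the shell and the picture viewer there is one more tool, called by a JSON object that holds its "name" and its "arguments", one argument or row to a line. move_arm: Moves the arm, as the interface text tells. Its arguments: {"type":"object","properties":{"series":{"type":"array"},"claw":{"type":"number"}},"required":["series"]}

```bash
mkdir -p pics
cat > h.py <<'E'
import numpy as np, cv2
from cell import *
from scipy.spatial.transform import Rotation as R
def cam(n):
    m=camera_model(n); f=240/np.tan(np.radians(m["fov_y"])/2); return m,f
def ray(n,u,v):
    m,f=cam(n); P=np.array(m["pose"]); d=P[:3,:3]@np.array([(u-m["cx"])/f,(v-m["cy"])/f,1]); return P[:3,3],d
def onz(n,u,v,z):
    o,d=ray(n,u,v); return o+d*(z-o[2])/d[2]
def proj(n,p):
    m,f=cam(n); P=np.array(m["pose"]); c=P[:3,:3].T@(np.array(p)-P[:3,3]); return [round(float(x),1) for x in (m["cx"]+f*c[0]/c[2],m["cy"]+f*c[1]/c[2])]
def totool(v):
    s=read_state(); return R.from_euler('xyz',s["tool_rot"]).inv().apply(v)
E
python3 - <<'E'
from h import *
for n in("side","top"): cv2.imwrite(f"pics/{n}0.png",get_image(n)); m,f=cam(n); print(n,f,np.round(m["pose"],3).tolist(),{k:v for k,v in m.items() if k!="pose"})
print(read_state())
E
```

```text
side 486.7260219988644 [[-0.995, -0.06, 0.076, 514.265], [-0.097, 0.676, -0.73, 710.692], [-0.007, -0.734, -0.679, 738.921], [0.0, 0.0, 0.0, 1.0]] {'fov_y': 52.494941321209666, 'cx': 318.6327736037551, 'cy': 243.27439649868126}
top 498.55610559789295 [[-0.021, -0.994, 0.104, 476.305], [-1.0, 0.019, -0.014, 77.391], [0.012, -0.104, -0.994, 1031.629], [0.0, 0.0, 0.0, 1.0]] {'fov_y': 51.411411354144036, 'cx': 328.73133621732035, 'cy': 246.05291214228205}
{'clock': 0.1, 'qpos': array([ 1.16720048,  0.62922576,  0.03843374,  1.51826638, -0.02698119,
        0.99633308, -0.01996525]), 'qd': array([-2.91314527e-06, -1.44657663e-03,  1.83264140e-03, -2.29380153e-03,
       -4.43531524e-04, -4.35773122e-04, -9.20775453e-04]), 'tau': array([ 2.43136747e-03, -5.64532220e+01,  1.23044115e+00, -1.93968952e+01,
        1.13060296e-02,  5.52853962e-03,  1.85685093e-05]), 'eef_pos': array([ 215.25682664, -612.72032881,  230.49945118]), 'tool_rot': array([-3.13987792e+00,  2.52943132e-05,  3.37849804e-01]), 'force': array([-0.08253569,  0.07611249,  1.01357727]), 'torque': array([-0.01047097, -0.01220925,  0.03315046]), 'width': 85.13863133276642}
```

View pics/top0.png

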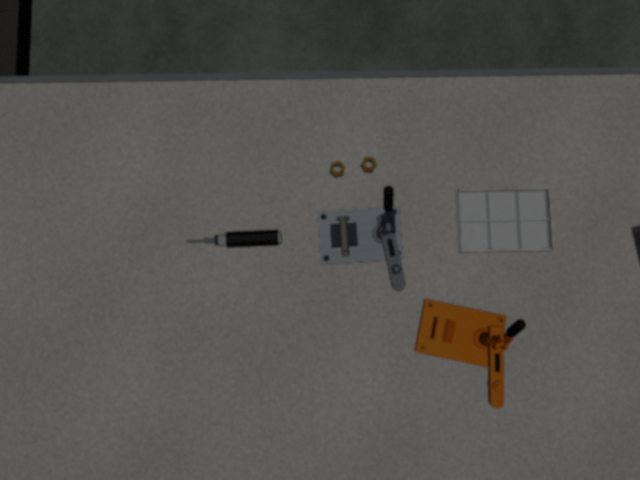

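View pics/side0.png

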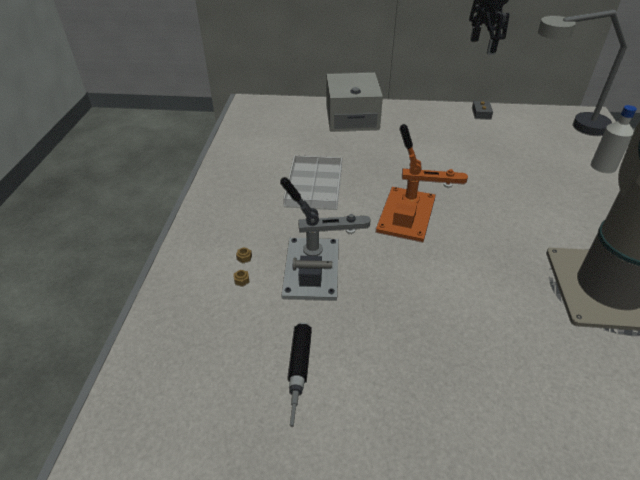

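The top view shows the grey fixture, with plate corners near (320,211) and (403,262), post about (388,232), and strap nose at (398,285) pointing at the robot. The lever grip is at (388,195), and the pin is at (345,235). The orange look-alike is at lower right. The nuts are at (337,169) and (369,164), the screwdriver at (240,239), and the tray at (504,221).

Run:
```python
from h import *
t=cv2.imread("pics/top0.png"); s=cv2.imread("pics/side0.png")
a=cv2.resize(t[180:300,300:420],(600,600),interpolation=cv2.INTER_CUBIC)
b=cv2.resize(s[170:310,270:380],None,fx=4.2857,fy=4.2857,interpolation=cv2.INTER_CUBIC)[:600]
b=b[:, :200*5][:,:471]
im=np.hstack([cv2.resize(a,(440,440)),cv2.resize(s[170:310,270:380],(346,440),interpolation=cv2.INTER_CUBIC)])
im=np.clip(im.astype(float)*1.6,0,255).astype(np.uint8)
cv2.imwrite("pics/z.png",im)
for n,(u,v),z in [("nose tip",(398,290),90),("plate c1",(320,211),14),("c2",(397,208),14),("c4",(322,264),14),("c3",(403,262),14),("axis",(388,232),94),("stud",(397,268),106)]: print(n,onz("top",u,v,z).round())
```

```text
nose tip [489. -65.  90.]
plate c1 [656.  79.  14.]
c2 [659. -80.  14.]
c4 [546.  77.  14.]
c3 [547. -89.  14.]
axis [599. -49.  94.]
stud [529. -62. 106.]
```

View pics/z.png

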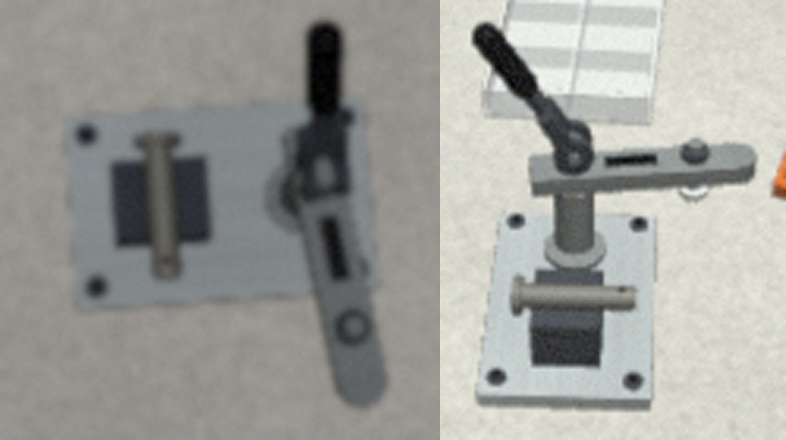

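The crop shows the stud at top (396.3,269.2) and side (351,218). The nose tip is at (399.5,290), the plate screws at (323.5,216.5), (326.2,258) and (394,212), and the V-block centre at (344,235).

Run:
```python
from h import *
TL=onz("top",323.5,216.5,14);BL=onz("top",326.2,258,14);TR=onz("top",394.1,211.9,14);vb=onz("top",344,235,50)
c1=onz("top",318.5,210.8,14);c4=onz("top",321.8,264,14)
x=(TL-BL); y=TL-TR; print("yaws",np.arctan2(x[1],x[0]),np.arctan2(-y[0],y[1]), "lens",np.linalg.norm(x),np.linalg.norm(y),np.linalg.norm(c1-c4))
yaw=(np.arctan2(x[1],x[0])*1+np.arctan2(-y[0],y[1])*2)/3
ex=np.array([np.cos(yaw),np.sin(yaw)]);ey=np.array([-ex[1],ex[0]])
print("origin via vb",vb[:2]-80*ey,"via edge", (c1+c4)[:2]/2-130*ey, "yaw",yaw)
print("origin side post base", onz("side",312.9,248.9,16))
# stud two views
A=[];B=[]
for n,u,v in(("top",396.3,269.2),("side",351.1,217)):
    o,d=ray(n,u,v);d/=np.linalg.norm(d);M=np.eye(3)-np.outer(d,d);A.append(M);B.append(M@o)
st=np.linalg.solve(sum(A),sum(B));print("stud",st, onz("top",396.3,269.2,105),"nose",onz("top",399.5,288.9,92))
O=(vb[:2]-80*ey); s2=onz("top",396.3,269.2,105)[:2]; w=s2-O; print("r",np.linalg.norm(w),"ang ccw of ey",np.arctan2(w@-ex,w@ey))
print("tray corner",onz("top",458,190,28),onz("top",458,252,28),"nuts",onz("top",337,169,20),onz("top",369,164,20),"sd",onz("top",281,238,16))
print("grip tip top/side",onz("top",388,187,200))
m=camera_model("wrist");print(np.round(m["tool_from_camera"],3).tolist())
```

```text
yaws 0.04457673290818912 0.04707761635013797 lens 86.1272989097128 146.5002152594322 110.37668658852752
origin via vb [603.9069709  -47.23599485] via edge [607.03939162 -49.64801339] yaw 0.04624398853615502
origin side post base [605.50716744 -48.1902024   16.        ]
stud [527.14543427 -61.4275719  100.27302221] [527.20433968 -60.73634444 105.        ] nose [490.72951236 -67.41124444  92.        ]
r 77.88166070684782 ang ccw of ey 1.6987768058831991
tray corner [ 691.64800462 -204.86389681   28.        ] [ 563.80855587 -198.74965272   28.        ] nuts [742.20703772  42.53577746  20.        ] [751.65555405 -24.21214723  20.        ] sd [600.78597727 160.42994677  16.        ]
grip tip top/side [662.09108535 -37.31291275 200.        ]
[[0.001, -0.958, -0.288, 73.102], [1.0, 0.001, 0.001, 0.016], [-0.0, -0.288, 0.958, -141.623], [0.0, 0.0, 0.0, 1.0]]
```

```bash
cat >> h.py <<'E'
O=np.array([605.5,-48.,0]); YAW=.046
def go(p,yaw=1.57):
    s=read_state(); d=totool(np.array(p,float)-s["eef_pos"])/1000; t=-(yaw-s["tool_rot"][2])
    print(np.round(p),"->",d.round(3),"turn",round(t,3))
def strap_pt(val,r,d,z):
    a=np.pi/2+YAW+1.75-val; n=np.array([np.cos(a),np.sin(a),0]); return O+r*n+d*np.array([-n[1],n[0],0])+[0,0,z]
E
python3 - <<'E'
from h import *
go(strap_pt(.05,98,50,330)); go(strap_pt(.05,98,50,80))
print("orange pivot/lever",onz("top",497,340,94),onz("top",520,323,200))
E
```

```text
[ 518. -114.  330.] -> [ 0.451 -0.37  -0.099] turn -1.232
[ 518. -114.   80.] -> [ 0.451 -0.37   0.151] turn -1.232
orange pivot/lever [ 392.20352993 -245.56382979   94.        ] [ 428.64797076 -248.89606526  200.        ]
```

{"name": "move_arm", "arguments": {
  "series": [
    [[0, 0, -0.06], 0],
    [[0.03, -0.03, -0.1], -0.17],
    [[0.07, -0.06, -0.1], -0.35],
    [[0.11, -0.09, -0.1], -0.52],
    [[0.15, -0.12, -0.1], -0.7]
  ],
  "claw": 0
}}

```text
clock: 0.72
eef_pos: [317.7, -448.4, 330.6]
tool_rot: [-3.14, -0.001, 1.044]
force: [1.0, 0.1, -0.9]
width: 0.2
```

```bash
python3 -c "
from h import *
go(strap_pt(.05,98,50,330))"
```

```text
[ 518. -114.  330.] -> [0.389 0.005 0.001] turn -0.526
```

{"name": "move_arm", "arguments": {
  "series": [
    [[0.06, 0, 0], -0.15],
    [[0.12, 0, 0], -0.3],
    [[0.18, 0, 0], -0.45],
    [[0.24, 0, 0], -0.526],
    [[0.3, 0.003, 0], -0.526]
  ]
}}

```text
clock: 1.35
eef_pos: [471.6, -189.0, 330.8]
tool_rot: [-3.141, -0.002, 1.57]
force: [0.9, -1.4, -0.2]
width: 0.1
```

```bash
python3 -c "
from h import *
go(strap_pt(.05,98,50,330));go(strap_pt(.05,98,50,100))"
```

```text
[ 518. -114.  330.] -> [0.075 0.046 0.001] turn -0.0
[ 518. -114.  100.] -> [0.074 0.046 0.231] turn -0.0
```

{"name": "move_arm", "arguments": {
  "series": [
    [[0.04, 0.024, 0], 0],
    [[0.075, 0.046, 0.02], 0],
    [[0.075, 0.046, 0.08], 0],
    [[0.075, 0.046, 0.14], 0],
    [[0.075, 0.046, 0.18], 0]
  ]
}}

```text
clock: 1.98
eef_pos: [515.8, -113.5, 148.1]
tool_rot: [-3.137, -0.002, 1.57]
force: [0.5, 0.7, 0.8]
width: 0.1
```

Run:
```python
from h import *
go(strap_pt(.05,98,50,80))
w=get_image("wrist");s=get_image("side")
im=np.hstack([cv2.resize(w,(400,300)),cv2.resize(s[100:325,200:500],(400,300),interpolation=cv2.INTER_CUBIC)])
cv2.imwrite("pics/w1.png",np.clip(im*1.5,0,255).astype(np.uint8))
```

```text
[ 518. -114.   80.] -> [-0.001  0.002  0.068] turn 0.0
```

View pics/w1.png

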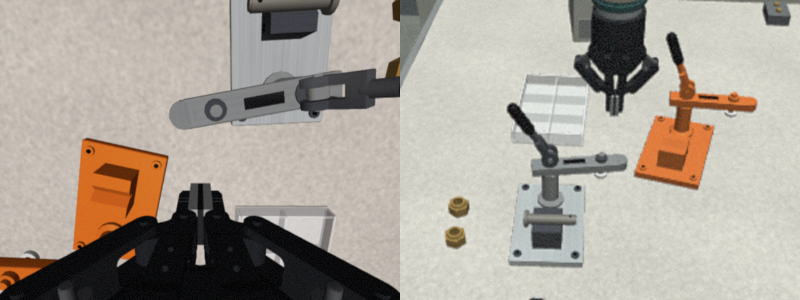

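The wrist view shows the strap ahead of the shut fingertips at (200,190), with the stud at (215,110) and no obstacles. Next I descend and sweep.

Run:
```python
from h import *
for v,d in [(0,30),(.1,24),(.25,24),(.4,24),(.55,24),(.7,24),(.85,24),(1.0,24),(1.15,24),(1.3,23),(1.45,22),(1.6,21),(1.75,20)]: print(v,end=' ');go(strap_pt(v,95,d,82))
```

```text
0 [520. -98.  82.] -> [0.015 0.006 0.065] turn 0.0
0.1 [514. -84.  82.] -> [0.029 0.001 0.065] turn 0.0
0.25 [510. -70.  82.] -> [ 0.043 -0.003  0.065] turn 0.0
0.4 [508. -55.  82.] -> [ 0.058 -0.005  0.065] turn 0.0
0.55 [508. -40.  82.] -> [ 0.073 -0.005  0.065] turn 0.0
0.7 [510. -26.  82.] -> [ 0.087 -0.003  0.065] turn 0.0
0.85 [514. -12.  82.] -> [0.101 0.001 0.065] turn 0.0
1.0 [521.   1.  82.] -> [0.114 0.008 0.065] turn 0.0
1.15 [529.  13.  82.] -> [0.126 0.016 0.065] turn 0.0
1.3 [540.  25.  82.] -> [0.138 0.027 0.065] turn 0.0
1.45 [553.  34.  82.] -> [0.147 0.039 0.065] turn 0.0
1.6 [566.  41.  82.] -> [0.154 0.053 0.065] turn 0.0
1.75 [581.  46.  82.] -> [0.159 0.068 0.065] turn 0.0
```

{"name": "move_arm", "arguments": {
  "series": [
    [[0, 0.002, 0.04], 0],
    [[0, 0.002, 0.065], 0],
    [[0.01, 0.004, 0.065], 0],
    [[0.02, 0.002, 0.065], 0],
    [[0.029, 0.001, 0.065], 0]
  ]
}}

```text
clock: 2.7
eef_pos: [514.8, -83.4, 83.6]
tool_rot: [-3.133, -0.003, 1.571]
force: [-1.2, -2.0, 0.6]
width: 0.0
```

Run:
```python
from h import *
for v,d in [(.25,24),(.4,24),(.55,24),(.7,24),(.85,24)]: print(v,end=' ');go(strap_pt(v,95,d,82))
```

```text
0.25 [510. -70.  82.] -> [ 0.014 -0.005  0.002] turn 0.001
0.4 [508. -55.  82.] -> [ 0.028 -0.007  0.002] turn 0.001
0.55 [508. -40.  82.] -> [ 0.043 -0.007  0.002] turn 0.001
0.7 [510. -26.  82.] -> [ 0.058 -0.005  0.002] turn 0.001
0.85 [514. -12.  82.] -> [ 0.072 -0.     0.002] turn 0.001
```

{"name": "move_arm", "arguments": {
  "series": [
    [[0.014, -0.005, 0.002], 0],
    [[0.028, -0.007, 0.002], 0],
    [[0.043, -0.007, 0.002], 0],
    [[0.058, -0.005, 0.002], 0],
    [[0.072, 0, 0.002], 0]
  ]
}}

```text
clock: 3.32
eef_pos: [514.6, -10.4, 81.6]
tool_rot: [-3.132, -0.002, 1.571]
force: [0.2, -3.5, 0.1]
width: -0.1
```

Run:
```python
from h import *
for v,d in [(1.0,24),(1.15,24),(1.3,23),(1.45,22),(1.6,21)]: print(v,end=' ');go(strap_pt(v,95,d,82))
```

```text
1.0 [521.   1.  82.] -> [ 0.012  0.006 -0.   ] turn 0.001
1.15 [529.  13.  82.] -> [ 0.024  0.015 -0.   ] turn 0.001
1.3 [540.  25.  82.] -> [ 0.035  0.025 -0.001] turn 0.001
1.45 [553.  34.  82.] -> [ 0.044  0.038 -0.001] turn 0.001
1.6 [566.  41.  82.] -> [ 0.052  0.052 -0.001] turn 0.001
```

{"name": "move_arm", "arguments": {
  "series": [
    [[0.012, 0.006, 0], 0],
    [[0.024, 0.015, 0], 0],
    [[0.035, 0.025, 0], 0],
    [[0.044, 0.038, 0], 0],
    [[0.05, 0.048, 0], 0]
  ]
}}

```text
clock: 3.95
eef_pos: [563.4, 40.3, 81.2]
tool_rot: [-3.132, -0.003, 1.571]
force: [-0.6, -1.1, -0.9]
width: -0.2
```

Run:
```python
from h import *
for v,d in [(1.6,20),(1.68,20),(1.75,20)]: print(v,end=' ');go(strap_pt(v,95,d,82))
```

```text
1.6 [567.  41.  82.] -> [ 0.001  0.004 -0.001] turn 0.001
1.68 [575.  44.  82.] -> [ 0.004  0.011 -0.001] turn 0.001
1.75 [581.  46.  82.] -> [ 0.006  0.018 -0.001] turn 0.001
```

Gentle approach to the stop, watching the force.

{"name": "move_arm", "arguments": {
  "series": [
    [[0.002, 0.005, 0], 0],
    [[0.004, 0.009, 0], 0],
    [[0.005, 0.013, 0], 0],
    [[0.006, 0.017, 0], 0]
  ]
}}

```text
clock: 4.45
eef_pos: [577.6, 45.4, 80.5]
tool_rot: [-3.126, -0.001, 1.571]
force: [-9.4, -2.7, 3.5]
width: 0.0
```

{"name": "move_arm", "arguments": {
  "series": [
    [[0, 0.003, 0], 0],
    [[0, 0.005, 0], 0]
  ]
}}

```text
clock: 4.7
eef_pos: [577.8, 45.4, 79.9]
tool_rot: [-3.116, 0.0, 1.571]
force: [-12.1, 0.1, 7.3]
width: -0.0
```

{"name": "move_arm", "arguments": {
  "series": [
    [[0, -0.015, 0], 0],
    [[0, -0.04, 0], 0],
    [[0, -0.07, -0.04], 0],
    [[0, -0.07, -0.1], 0],
    [[0, -0.07, -0.16], 0]
  ]
}}

```text
clock: 5.32
eef_pos: [512.3, 46.0, 243.8]
tool_rot: [-3.118, -0.001, 1.572]
force: [2.0, -0.4, -0.1]
width: 0.1
```

Run:
```python
from h import *
t=get_image("top");s=get_image("side")
im=np.hstack([cv2.resize(t[180:300,300:420],(400,400),interpolation=cv2.INTER_CUBIC),cv2.resize(s[160:300,260:400],(400,400),interpolation=cv2.INTER_CUBIC)])
cv2.imwrite("pics/s2.png",np.clip(im*1.5,0,255).astype(np.uint8))
print(read_state()["eef_pos"])
```

```text
[517.00211168  47.03774604 248.39020738]
```

View pics/s2.png

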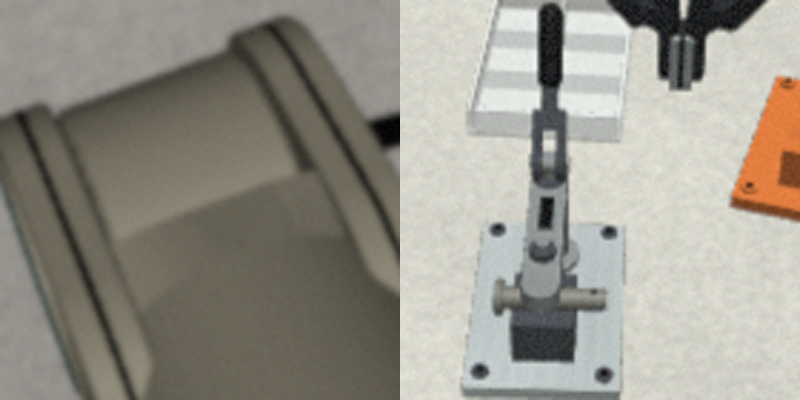

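Strap lies over the pin, which is unmoved. The lever is still raised, with the grip in the side picture from about (312,161) to (312,189).

Run:
```python
from h import *
t=np.array([np.sin(YAW),-np.cos(YAW),0])
for a in (1.2,1.1,1.0):
    for r in (51,112):
        p=O+[0,0,108]+r*(np.cos(a)*t+[0,0,np.sin(a)]); print(a,r,p.round(),proj("side",p))
for y,z in((-85,200),): 
    for v in (161,189):
        o,d=ray("side",312.2,v); q=o+d*(-85-o[1])/d[1]; print(q.round(1))
def push(a,z9=9): 
    nr=-np.sin(a)*t+[0,0,np.cos(a)]; return O+[0,0,108]+85*(np.cos(a)*t+[0,0,np.sin(a)])+z9*nr
for a in (1.2,1.0,.7,.4,.1): print(a,push(a).round(1))
```

```text
1.2 51 [606. -66. 156.] [312.4, 191.8]
1.2 112 [607. -89. 212.] [312.6, 161.4]
1.1 51 [607. -71. 153.] [312.5, 191.2]
1.1 112 [608. -99. 208.] [313.0, 160.5]
1.0 51 [607. -76. 151.] [312.7, 190.9]
1.0 112 [ 608. -108.  202.] [313.3, 160.2]
[607.7 -85.  215.7]
[608.8 -85.  148.6]
1.2 [606.5 -70.4 190.5]
1.0 [607.3 -86.3 184.4]
0.7 [ 608.2 -107.2  169.6]
0.4 [ 608.9 -122.7  149.4]
0.1 [ 609.3 -131.6  125.4]
```

```bash
cat >> h.py <<'E'
T=np.array([np.sin(YAW),-np.cos(YAW),0])
def push(a,gap=0,w=11):
    nr=-np.sin(a)*T+[0,0,np.cos(a)]; return O+[0.5,0,108]+85*(np.cos(a)*T+[0,0,np.sin(a)])+(9+gap)*nr-w*T
E
python3 - <<'E'
from h import *
go([607,-25,248]); go([607,-25,190]); go(push(1.2,10)); go(push(1.2))
E
```

```text
[607 -25 248] -> [-0.072  0.09  -0.001] turn 0.001
[607 -25 190] -> [-0.072  0.091  0.057] turn 0.001
[606. -50. 194.] -> [-0.097  0.09   0.053] turn 0.001
[607. -59. 190.] -> [-0.107  0.09   0.057] turn 0.001
```

{"name": "move_arm", "arguments": {
  "series": [
    [[-0.03, 0.045, 0], 0],
    [[-0.065, 0.09, 0], 0],
    [[-0.072, 0.09, 0.04], 0],
    [[-0.085, 0.09, 0.057], 0],
    [[-0.092, 0.09, 0.057], 0]
  ]
}}

```text
clock: 6.05
eef_pos: [605.2, -45.4, 188.9]
tool_rot: [-3.128, -0.002, 1.571]
force: [1.2, 1.0, 0.1]
width: 0.2
```

Run:
```python
from h import *
s=read_state();print(s["eef_pos"],s["force"])
for a in (1.2,1.1,1.0,.9,.8): go(push(a))
cv2.imwrite("pics/w3.png",np.clip(get_image("wrist")*1.5,0,255).astype(np.uint8))
```

```text
[605.22568483 -45.36431037 188.92167529] [1.22084571 0.97227558 0.11397995]
[607. -59. 190.] -> [-0.014  0.001 -0.002] turn 0.001
[607. -68. 188.] -> [-0.022  0.002  0.001] turn 0.001
[607. -75. 184.] -> [-0.03   0.002  0.004] turn 0.001
[608. -83. 180.] -> [-0.037  0.002  0.009] turn 0.001
[608. -90. 175.] -> [-0.044  0.003  0.014] turn 0.001
```

View pics/w3.png

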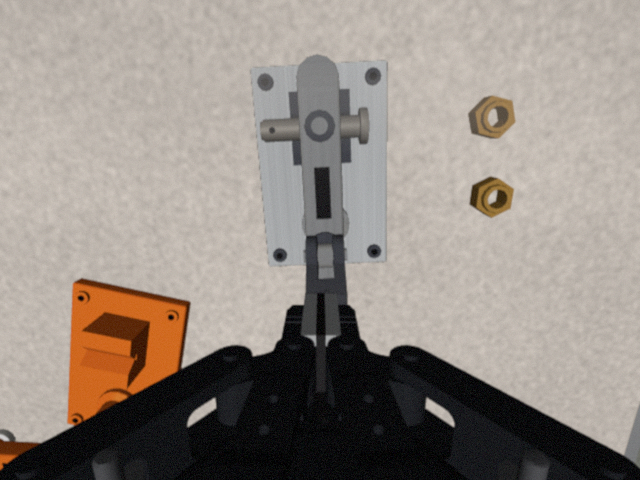

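The fingertips at (320,310) line up with the strap and lever, so I push down along the arc.

{"name": "move_arm", "arguments": {
  "series": [
    [[-0.008, 0.001, -0.002], 0],
    [[-0.014, 0.001, -0.002], 0],
    [[-0.022, 0.002, 0.001], 0],
    [[-0.03, 0.002, 0.004], 0],
    [[-0.037, 0.002, 0.009], 0]
  ]
}}

```text
clock: 6.72
eef_pos: [609.0, -83.3, 181.6]
tool_rot: [-3.133, -0.002, 1.571]
force: [0.8, 0.6, 4.3]
width: 0.5
```

Run:
```python
from h import *
for a in (.9,.8,.7,.6,.5,.4,.3,.2,.1,0): go(push(a))
```

```text
[608. -83. 180.] -> [ 0.001 -0.001  0.001] turn 0.001
[608. -90. 175.] -> [-0.006 -0.001  0.006] turn 0.001
[608. -96. 170.] -> [-0.013 -0.001  0.012] turn 0.001
[ 608. -102.  163.] -> [-0.019 -0.     0.018] turn 0.001
[ 609. -107.  157.] -> [-0.024 -0.     0.025] turn 0.001
[ 609. -112.  149.] -> [-0.028  0.     0.032] turn 0.001
[ 609. -115.  142.] -> [-0.032  0.     0.04 ] turn 0.001
[ 609. -118.  134.] -> [-0.035  0.001  0.048] turn 0.001
[ 609. -121.  125.] -> [-0.037  0.001  0.056] turn 0.001
[ 609. -122.  117.] -> [-0.039  0.001  0.065] turn 0.001
```

{"name": "move_arm", "arguments": {
  "series": [
    [[-0.006, -0.001, 0.006], 0],
    [[-0.013, -0.001, 0.012], 0],
    [[-0.019, 0, 0.018], 0],
    [[-0.024, 0, 0.025], 0],
    [[-0.028, 0, 0.032], 0]
  ]
}}

```text
clock: 7.35
eef_pos: [609.0, -112.0, 149.1]
tool_rot: [-3.134, -0.001, 1.57]
force: [2.1, 0.1, 3.6]
width: -0.1
```

Run:
```python
from h import *
for a in (.3,.2,.1,0): go(push(a))
```

```text
[ 609. -115.  142.] -> [-0.003  0.     0.007] turn 0.0
[ 609. -118.  134.] -> [-0.006  0.     0.015] turn 0.0
[ 609. -121.  125.] -> [-0.009  0.001  0.024] turn 0.0
[ 609. -122.  117.] -> [-0.01   0.001  0.032] turn 0.0
```

{"name": "move_arm", "arguments": {
  "series": [
    [[-0.003, 0, 0.007], 0],
    [[-0.006, 0, 0.015], 0],
    [[-0.008, 0, 0.02], 0],
    [[-0.008, 0, 0.024], 0]
  ]
}}

```text
clock: 7.85
eef_pos: [608.8, -120.6, 124.9]
tool_rot: [-3.134, -0.001, 1.57]
force: [2.5, -1.3, 4.3]
width: 0.1
```

{"name": "move_arm", "arguments": {
  "series": [
    [[0, 0, 0.003], 0],
    [[0, 0, 0.006], 0]
  ]
}}

```text
clock: 8.1
eef_pos: [609.7, -121.5, 122.0]
tool_rot: [-3.136, 0.002, 1.57]
force: [-4.8, -2.3, 32.9]
width: 0.1
```

{"name": "move_arm", "arguments": {
  "series": [
    [[0, 0, 0.002], 0],
    [[0, 0, 0.002], 0]
  ]
}}

```text
clock: 8.35
eef_pos: [609.6, -121.3, 122.7]
tool_rot: [-3.136, 0.002, 1.57]
force: [-3.6, 0.5, 21.2]
width: -0.3
```

{"name": "move_arm", "arguments": {
  "series": [
    [[0, 0, -0.02], 0],
    [[0, 0, -0.06], 0],
    [[-0.03, 0, -0.1], 0],
    [[-0.06, 0, -0.14], 0],
    [[-0.06, 0, -0.16], 0]
  ]
}}

```text
clock: 8.98
eef_pos: [608.9, -184.5, 283.8]
tool_rot: [-3.135, 0.004, 1.565]
force: [-0.5, 0.4, -1.1]
width: 0.2
```

Run:
```python
from h import *
s=get_image("side");w=get_image("wrist")
im=np.hstack([cv2.resize(w,(400,300)),cv2.resize(s[160:265,260:400],(400,300),interpolation=cv2.INTER_CUBIC)])
cv2.imwrite("pics/s4.png",np.clip(im*1.5,0,255).astype(np.uint8)); print(read_state()["eef_pos"],read_state()["force"])
for a in (.1,.3):
  for z in (108,102):
    p=O+[0,0,z]+112*(np.cos(a)*T+[0,0,np.sin(a)]); u,v=proj("side",p); print(a,z,u,v,"crop",400+(u-260)*400/140,(v-160)*300/105)
```

```text
[ 610.13549091 -181.22037727  284.127667  ] [-0.77548096 -0.73453809 -0.73632431]
0.1 108 315.2 179.6 crop 557.7142857142857 55.999999999999986
0.1 102 315.2 181.9 crop 557.7142857142857 62.57142857142859
0.3 108 315.0 172.4 crop 557.1428571428571 35.428571428571445
0.3 102 315.0 174.8 crop 557.1428571428571 42.28571428571432
```

View pics/s4.png

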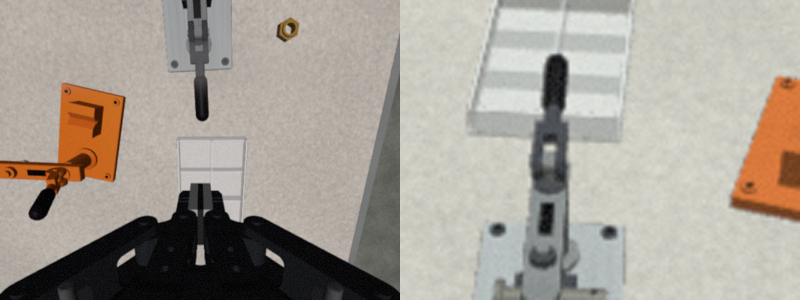

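The side view shows the handle down, its tip at the place predicted for 0.1 rad. The stud is in the same column as before (u≈310) and about 3 px lower, so the strap is still over the pin and has dropped. The gripper is clear at z = 284.

```bash
python3 -c "
from cell import *
print(finish_job())"
```

```text
the job is handed in; nothing more can be done
None
```

The clevis pin is clamped and I handed the job in at about 9 s of the 53 s allowed; `finish_job` gave no verdict.

- **Strap:** I pushed it round with the shut fingertips until it stopped moving against about 12 N. The lever was still raised at that point. A picture taken then showed the strap over the pin.
- **Lever:** I pushed it down along its arc until it stopped, with force peaking at about 33 N, then held it for 0.25 s and backed off.
- **Last pictures:** The handle tip is where it should be at 0.1 rad. The strap is still over the pin and lower than before, which fits the expected 6 mm drop. The gripper is clear of everything.
- **Not checked directly:** I could not measure the pad force or the joint values; I inferred them from the hard stops and the pictures. I judged the pin by eye only, unmoved after the strap swing. The last picture shows too little of it to confirm.
- **Bystanders:** No contact with the nuts, screwdriver or tray showed in the forces or pictures. I did not re-measure their positions, and the screwdriver and one nut were not in the last picture.

No check failed or disagreed.

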